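# Close the oil sampling station and hang up the sample pail

## Robot

A 6-joint arm with a two-finger parallel gripper is mounted at the origin on the work surface. World frame = base frame: x ahead of the robot, y to its left, z up, the work surface at z = 0. Lengths are in m, angles in rad, forces in N, time in s.
With the tool pointing down it reaches from about 0.3 to 0.775 m from the base axis. Payload 14.6 kg.
Tool frame: the origin (TCP) lies on the centre line of the jaws, within the pads' length; the fingertips stand 19 mm ahead of it and the grasp point (between the pads) is the TCP; z points along the fingers, x is the direction in which the jaws open and shut, and the axes are right-handed (so a half turn about z gives the same grasp; the last joint's range is limited). The gripper opens to 94 mm and grips with 3 to 60 N. Pads are 16 mm wide; open, the fingers measure 119 mm over their backs; the gripper's body (75 mm by 177 mm) begins 78 mm behind the grasp point.
Start: joints at [-1.248, 0.3, 1.521, -0, 1.321, -0.067], TCP at [0.209, -0.509, 0.224] pointing down, gripper open.
Joint ranges: [-3.03, 3.03], [-0.79, 2.21], [0.23, 2.52], [-1.04, 4.18], [0, 3.07], [-2.55, 2.55]. Speed limits (rad/s): [2.22, 2.22, 2.57, 3.14, 3.14, 3.14].

## Interface

Orientations are given as [roll, pitch, yaw] about the fixed x, y, z axes, in that order (R = Rz(yaw) Ry(pitch) Rx(roll)).
In Python, from station import ctrl, imaging gives the robot as it stands.
- The arm moves only by the shell command python3 -m handwheel 'ROWS' [OPENING] [FORCE]. ROWS is JSON, a list that holds one entry, the list of rows, each a list of 4 numbers: the shift along the tool's x, y, z in m, then the turn about the tool's z in rad. A call has 1 to 10 rows; each row shifts and turns the pose as measured when the row begins, along the tool's axes as they then stand; what a row does not reach is not made up. A row lasts 1/10 s, in which the tool goes at most 50 mm and 8.59 degrees, less where a joint would pass 70% of its speed; a pose out of reach is approached as far as the arm can. A call is refused whole if a number of a shift passes 0.05 or a number of a turn 0.15, either way. A call with a gripper value outside its range is refused whole. OPENING is the finger opening in m, from 0 to 0.094, set as the call begins (- or left out, the last holds). The fingers move at their own pace and stop on an object; FORCE is the grip in N (left out, the last holds). Time passes only in rows, so rows that do not move let the fingers close. It gives the time, the measured TCP pose, the force and the opening at its end, in the units of the state.
- ctrl.get_obs(): the state, without advancing time (a new reading comes with each control period).
- imaging.camera(name): name is "scene" or "top" or "wrist"; returns the picture (420x560x3 uint8, red, green, blue); there is no depth.
- imaging.camera_model(name): a dict with "camera_matrix" (3x3 intrinsics, pixels), "k1" (the pictures are not rectified: a ray, as slopes to the right and down, at radius r is drawn at 1 + k1 r^2 times it, then the intrinsics apply), "position" and "attitude" of the camera in the world. Camera axes: x right, y up, looking along -z (the intrinsics and any distortion apply to the point x, -y, -z); pixel columns grow to the right and rows downward; lengths in m; the calibration is good to about 2 mm. A picture is of the moment at which its call begins: read the wrist's pose just before it. camera_model takes no time and is no camera call; for the wrist camera it gives the pose at the moment of the call.
- ctrl.hand_in(): hands the job in, once; it reports no verdict.
The state is a dict: "time_s": time; "qpos": joint angles; "joint_vel": joint speeds; "tau": joint torques, N m; "ee_pos": TCP position; "eef_rot": TCP orientation; "force": force on the tool from outside, world axes, zero at the start; "moment": the same for the moment, N m; "grip_width": finger opening in m.
Only numpy, scipy, OpenCV 4.12 (cv2) and the standard library are available. Lean on these libraries where they do the work, as an engineer would, in place of code of your own. Each camera call takes 0.05 s, during which the arm holds its last target. There are 200 camera calls.

## Task

Close up the oil sampling station: put every sample bottle from the bench into the grey pail while its bail is still folded, then swing the bail upright with the pail still standing, and hang the pail by its bail in both prongs of the hook stand. Also screw the oil container's cap clockwise until it is home and its ratchet clicks and slips (at least two clicks), whenever you like; leave the other things where they are and the pail hanging still.

Things in the scene. Friction and masses are not known exactly. Their poses are not given: they have to be found in the camera images.
- bottle1: one of up to four identical square white plastic sample bottles (2 to 4 are there, the others are absent), standing; square body 30 x 30 mm and 66 mm high, black screw cap 26 mm across on top, 78 mm in all, 45 to 80 g; origin at the centre of its underside, z along the bottle towards its cap, x and y square to its sides. If knocked over it may lie on a side
- bottle2: one of up to four identical square white plastic sample bottles (2 to 4 are there, the others are absent), standing; square body 30 x 30 mm and 66 mm high, black screw cap 26 mm across on top, 78 mm in all, 45 to 80 g; origin at the centre of its underside, z along the bottle towards its cap, x and y square to its sides. If knocked over it may lie on a side
- bottle3: one of up to four identical square white plastic sample bottles (2 to 4 are there, the others are absent), standing; square body 30 x 30 mm and 66 mm high, black screw cap 26 mm across on top, 78 mm in all, 45 to 80 g; origin at the centre of its underside, z along the bottle towards its cap, x and y square to its sides. If knocked over it may lie on a side
- bottle4: one of up to four identical square white plastic sample bottles (2 to 4 are there, the others are absent), standing; square body 30 x 30 mm and 66 mm high, black screw cap 26 mm across on top, 78 mm in all, 45 to 80 g; origin at the centre of its underside, z along the bottle towards its cap, x and y square to its sides. If knocked over it may lie on a side
- pail: small grey open-topped pail, loose, 0.25 to 0.45 kg empty, 95 mm high, tapered: outer radius 67 mm at the foot, 75 mm at the rim, wall 3 mm, floor 5 mm thick; origin at the centre of its underside, z up. Its steel bail turns about a line parallel to the pail's y through (0, 0, 83 mm). The folded bail leans to the pail's -x side
- bail (a joint): angle of the swing bail (rad): 0 = folded, leaning 65 degrees off vertical to the pail's -x side (starts 0 to 0.15); 1.134 = upright; 2.268 = folded to the +x side. A stiff pivot (about 0.035 N m): the bail stays where it is put. The bail is a 7 mm round wire: legs at y = +-81 mm, and a straight top 112 mm long along the pail's y, 100 mm from the pivot line
- bail_grip (a point): centre of the bail's straight top, on the wire's axis, inside a black plastic sleeve 13 mm thick and 30 mm long along the wire. Folded it lies 91 mm to the pail's -x side and 125 mm above the pail's underside (30 mm above the rim, 16 mm outside it); upright 183 mm above the underside, over the middle. The point turns with the bail: its axes are the pail's when the joint reads 0
- hook_stand: fixed steel stand with a double hook: two 8 mm prongs at y = +-30 mm (bail sleeve and fingers fit between) pointing to its -x. Origin on the bench under the seat, z up. Prong axis 220 mm high at the seat; upturned tips at x = -20 mm, top 244 mm high; behind the seat prongs rise to 242 mm at x = 60 mm; post and cross bar x = 87 to 118 mm, 253 mm high; base plate x = 40 to 170 mm, y = +-85 mm
- hook_seat (a point): the point midway between the two prongs where the axis of the bail's wire lies when it rests in the hook, 227 mm above the bench; axes as the stand's (wire along y; prong tips to -x)
- oil_can: fixed black oil container in a shallow cradle, body 170 x 110 mm, top surface 187 mm above the bench; origin on the bench under its middle, x along its length. Cap above x = -35 mm, carrying handle (up to 213 mm high) above x = 15 to 75 mm
- cap_centre (a point): middle of the round grey cap of the oil container: a ribbed upright cylinder 50 mm across and 28 mm high, this point 14 mm below its top face and 216 mm above the bench; the can's top surface is 29 mm below this point
- cap_thread (a joint): how far the cap is screwed on (rad): grows when the cap is turned clockwise seen from above, 2.4 = home against its stop; starts between 0.3 and 1.2; about 0.05 N m to turn
- cap_shell (a joint): how far the cap's outer shell has slipped over its ratchet (rad), clockwise positive, 0 at the start: it stays at 0 until the thread is home and then slips at about 0.25 N m; one click every 0.25 rad
- spray_can: bystander, to be left where it is: grey spray can 54 mm across, 170 mm high; origin at its underside
- carton: bystander, to be left where it is: cardboard carton 80 x 100 x 60 mm; origin at its underside
- funnel: bystander, to be left where it is: black funnel standing on its mouth, 90 mm across, 100 mm high; origin at its underside
- oil_filter: bystander, to be left where it is: white spin-on oil filter 72 mm across, 85 mm high; origin at its underside
- bearing: bystander, to be left where it is: steel bearing ring 50 mm across, 16 mm high; origin at its underside
- wrench: bystander, to be left where it is: steel wrench lying flat; origin at its underside
- parts_box: bystander, to be left where it is: small cardboard box 70 x 50 x 35 mm; origin at its underside

How it is judged:
On the way, in this order (a step that is already met when the one before it is completed fails the run):
1. every bottle is in the standing pail (horizontal distance between each of bottle1, bottle2, bottle3, bottle4 and pail below 0.072 m and z of bottle1 in the frame of pail between -0.005 and 0.105 m and z of bottle2 in the frame of pail between -0.005 and 0.105 m and z of bottle3 in the frame of pail between -0.005 and 0.105 m and z of bottle4 in the frame of pail between -0.005 and 0.105 m and height (world z) of pail below 0.012 m and angle between pail's own z axis and vertical below 0.12 rad), for 0.2 s.
2. the bail is upright (within 0.25 rad) and the pail still stands on the bench, bottles in it (all of step 1 and value of joint bail between 0.884 and 1.384 rad), for 0.2 s.
3. the pail hangs in the hook by its bail, bottles in it (distance between bail_grip and hook_seat below 0.022 m and contact force between pail and hook_stand above 1.5 N and height (world z) of pail above 0.02 m and angle between pail's own z axis and vertical below 0.3 rad and horizontal distance between each of bottle1, bottle2, bottle3, bottle4 and pail below 0.072 m and z of bottle1 in the frame of pail between -0.005 and 0.105 m and z of bottle2 in the frame of pail between -0.005 and 0.105 m and z of bottle3 in the frame of pail between -0.005 and 0.105 m and z of bottle4 in the frame of pail between -0.005 and 0.105 m), for 0.2 s.
At the end, for the whole second after the job is handed in: The pail hangs from the hook stand, clear of the bench (20 mm or more), within 0.3 rad of upright, still (under 0.05 m/s), the middle of its bail within 22 mm of the hook's seat; every bottle present is in it; the cap is home (thread above 2.34 rad) and its ratchet has slipped by at least 0.45 rad (all of step 3 and linear speed of pail below 0.05 m/s and value of joint cap_thread above 2.34 rad and value of joint cap_shell above 0.45 rad); the robot touches nothing.
It fails at once if a bystander is pushed more than 60 mm from its place (distance of any of spray_can, carton, funnel, oil_filter, bearing, wrench, parts_box from where it was at the start of the episode above 0.06 m).
Of bottle1, bottle2, bottle3, bottle4 only 2 to 4 are there at a start; the rules pass over those that are not, and their reading is None.
At some moment in a run one of bottle1, bottle2, bottle3, bottle4, pail may be knocked a few centimetres aside while the robot is not near it.
It also fails if it takes over 210 s, if anything falls off the work surface, if the arm or the gripper's body presses on something with over 40 N, if the wrist force passes 120 N, or if a joint passes its speed limit or range.

## Working session

There is one attempt and no reset: what is moved stays moved. The work goes in short steps, Python scripts to look and compute and a shell command to move; the robot and the scene stay as the last step left them, time stands still between calls to the robot, and variables do not carry over. Pictures are saved under pics/ and viewed, about 12 in all and at most 16, crops included, and the job is handed in when it is done.

```bash
ls; mkdir -p pics; cat > h.py <<'E'
import numpy as np, cv2
from scipy.spatial.transform import Rotation as R
from station import ctrl, imaging
def rot(a):
    a=np.array(a,float)
    return a if a.shape==(3,3) else (R.from_quat(a).as_matrix() if a.size==4 else R.from_euler('xyz',a).as_matrix())
def snap(n,f):
    m=imaging.camera_model(n); im=imaging.camera(n); cv2.imwrite('pics/'+f,im[:,:,::-1]); np.save('pics/'+f+'.npy',m,allow_pickle=True); return im,m
def load(f): return cv2.imread('pics/'+f), np.load('pics/'+f+'.npy',allow_pickle=True).item()
def ray(m,u,v):
    K=np.array(m['camera_matrix']); k=m['k1']
    p=cv2.undistortPoints(np.array([[[u,v]]],float),K,np.array([k,0,0,0.]))[0,0]
    return np.array(m['position']), rot(m['attitude'])@np.array([p[0],-p[1],-1])
def onz(m,u,v,z):
    o,d=ray(m,u,v); return o+d*(z-o[2])/d[2]
def proj(m,P):
    K=np.array(m['camera_matrix']); c=rot(m['attitude']).T@(np.array(P)-np.array(m['position']))
    x=np.array([c[0],-c[1]])/-c[2]; x=x*(1+m['k1']*(x@x)); return K[0,0]*x[0]+K[0,2],K[1,1]*x[1]+K[1,2]
E
python3 - <<'E'
from h import *
for n in('scene','top'):
    im,m=snap(n,n+'0.png'); print(m)
print(ctrl.get_obs())
a=cv2.imread('pics/scene0.png');b=cv2.imread('pics/top0.png')
E
```

```text
pics
{'camera_matrix': array([[513.82996642,   0.        , 277.31601238],
       [  0.        , 513.82996642, 208.53100274],
       [  0.        ,   0.        ,   1.        ]]), 'k1': 0.03590713102368263, 'position': array([1.20640022, 0.69056757, 1.18234277]), 'attitude': array([ 0.74796853, -0.01176441,  2.41983759])}
{'camera_matrix': array([[500.65194676,   0.        , 283.0375756 ],
       [  0.        , 500.65194676, 207.05412663],
       [  0.        ,   0.        ,   1.        ]]), 'k1': -0.00016262440986492018, 'position': array([ 0.31940777, -0.01197176,  1.53006408]), 'attitude': array([ 0.16982118, -0.00428402, -1.59240613])}
{'time_s': 0.1, 'qpos': array([-1.24758003e+00,  3.00413775e-01,  1.52153861e+00,  6.36458265e-06,
        1.32069863e+00, -6.66142657e-02]), 'joint_vel': array([-0.00178742, -0.00100126, -0.00124193, -0.00010384, -0.00094806,
       -0.00100455]), 'tau': array([ 2.58793072e-03, -5.32640934e+01, -3.53280258e+01,  7.10396119e-02,
        2.35141284e-02, -7.20576213e-05]), 'ee_pos': array([ 0.20893765, -0.50852619,  0.22393573]), 'eef_rot': array([-3.14151605e+00,  1.05561050e-03, -1.18096730e+00]), 'force': array([-0.44058459, -0.27797208, -1.13733343]), 'moment': array([-0.01520438, -0.01743623,  0.02416192]), 'grip_width': 0.09402528404658249}
```

View pics/scene0.png

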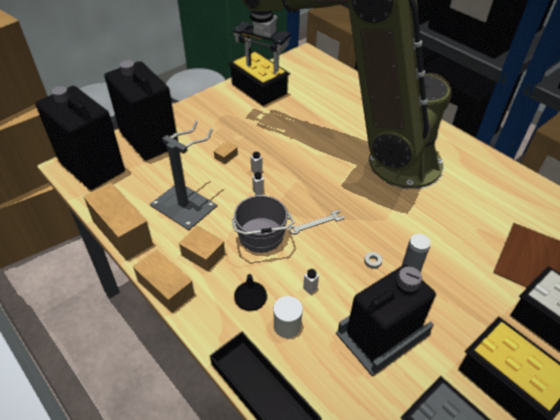

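View pics/top0.png

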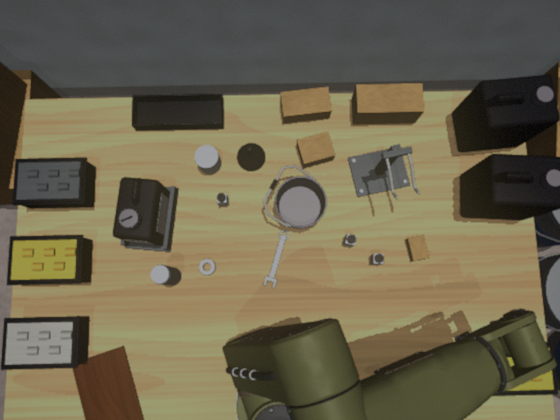

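Three bottles are visible: top view (222,199), (351,240) and (378,258). The pail is at (300,203), the hook stand at (385,170) and the cap at (128,217). I'll view an enlarged crop.

```bash
python3 - <<'E'
from h import *
a,_=load('top0.png');b,_=load('scene0.png')
A=cv2.resize(a[135:275,195:435],None,fx=3.2,fy=3.2,interpolation=2);B=cv2.resize(b[140:310,140:350],None,fx=3.0,fy=3.0,interpolation=2)
cv2.imwrite('pics/ca.png',A);cv2.imwrite('pics/cb.png',B)
_,m=load('top0.png')
for n,u,v,z in [('b1',222,197,.078),('b2',351,238,.078),('b3',378,257,.078),('pail rim',300,203,.095),('cap',128,217,.23),('spray',160,274,.17),('filter',207,153,.085),('bearing',207,267,.016),('funnel',251,150,.09),('box',418,247,.035),('carton',315,150,.06)]: print(n,onz(m,u,v,z).round(3))
E
```

```text
b1 [0.602 0.156 0.078]
b2 [ 0.473 -0.22   0.078]
b3 [ 0.416 -0.295  0.078]
pail rim [ 0.576 -0.073  0.095]
cap [0.524 0.385 0.23 ]
spray [0.377 0.312 0.17 ]
filter [0.735 0.2   0.085]
bearing [0.401 0.208 0.016]
funnel [0.74  0.068 0.09 ]
box [ 0.446 -0.425  0.035]
carton [ 0.745 -0.125  0.06 ]
```

View pics/ca.png

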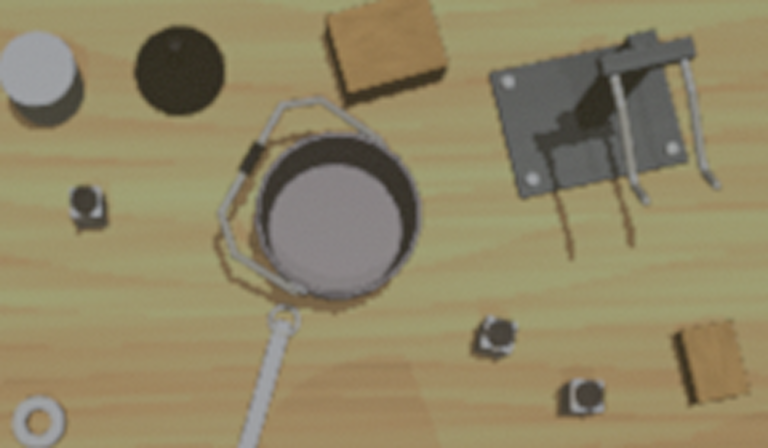

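View pics/cb.png

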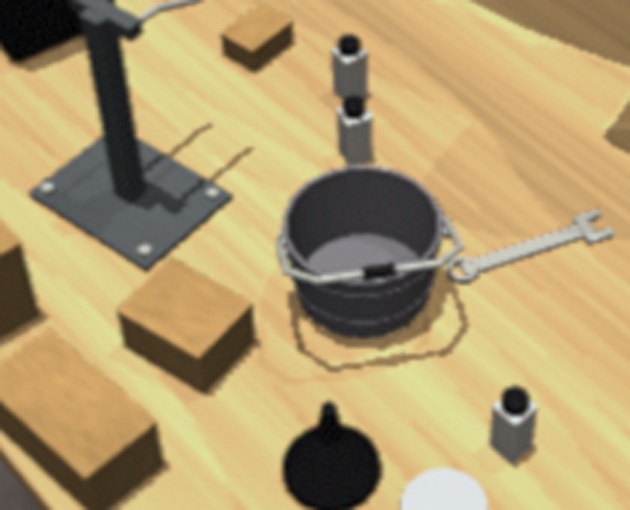

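Sleeve lies at crop (252,157) in the top view and (380,271) in the scene crop. The prong tips are at (645,200) and (712,187). I'll triangulate these.

```bash
cat >> h.py <<'E'
def tri(m1,p1,m2,p2):
    o1,d1=ray(m1,*p1);o2,d2=ray(m2,*p2)
    s=np.linalg.lstsq(np.c_[d1,-d2],o2-o1,rcond=None)[0]; a=o1+s[0]*d1;b=o2+s[1]*d2
    return ((a+b)/2).round(4), round(np.linalg.norm(a-b),4)
def st():
    o=ctrl.get_obs(); print('t',round(o['time_s'],2),'p',o['ee_pos'].round(4),'yaw',round(o['eef_rot'][2],3),'F',o['force'].round(1),'M',o['moment'].round(2),'g',round(o['grip_width'],4),'q6',round(o['qpos'][5],2))
def to(x,y,z=None,yaw=None):
    "shift in tool axes to reach"
    o=ctrl.get_obs();R_=rot(o['eef_rot']);p=o['ee_pos'];d=np.array([x,y,p[2] if z is None else z])-p
    print('tool shift',(R_.T@d).round(4),'turn',None if yaw is None else round(-(yaw-o['eef_rot'][2]),3))
E
python3 - <<'E'
from h import *
_,t=load('top0.png');_,s=load('scene0.png')
A=lambda u,v:(195+u/3.2,135+v/3.2); B=lambda u,v:(140+u/3,140+v/3)
for n,a,b in [('b2',A(497,333),B(353,105)),('b3',A(587,395),B(349,44)),('b1',A(87,200),B(515,398)),('sleeve',A(252,157),B(380,271)),('box',A(715,363),B(258,35)),('cap',(128,217),(410,279))]: print(n,tri(t,a,s,b))
r=onz(t,*A(338,216),.095); sl=onz(t,*A(252,157),.125); d=r-sl; print('pail',r.round(4),'sleeve',sl.round(4),d.round(4),'dist',np.hypot(*d[:2]),'yaw',np.arctan2(d[1],d[0]))
p1=onz(t,*A(645,200),.24);p2=onz(t,*A(712,187),.24)
p3=onz(t,*A(617,80),.242);p4=onz(t,*A(688,64),.242)
print(p1,p2,np.linalg.norm(p1-p2),p3,p4)
w=p1-p2; dx=(p3+p4-p1-p2)/2; print('stand yaw a',np.arctan2(dx[1],dx[0]),'b',np.arctan2(-w[0],w[1]))
# scene prong tips
print('scene', [onz(s,*q,.24).round(3) for q in [(211,142),(211,126)]])
for c in [(500,80),(532,180),(672,148)]: print(onz(t,*A(*c),.006).round(3))
st(); to(.416,-.295,.18,-1.18)
E
```

```text
b2 (array([ 0.4702, -0.2182,  0.076 ]), np.float64(0.0012))
b3 (array([ 0.4115, -0.2967,  0.0747]), np.float64(0.0008))
b1 (array([0.6007, 0.1573, 0.0718]), np.float64(0.0032))
sleeve (array([0.6259, 0.0035, 0.1269]), np.float64(0.0039))
box (array([ 0.4412, -0.4288,  0.0181]), np.float64(0.0051))
cap (array([0.5252, 0.3879, 0.2213]), np.float64(0.0012))
pail [ 0.5777 -0.075   0.095 ] sleeve [0.6276 0.002  0.125 ] [-0.05  -0.077 -0.03 ] dist 0.09175089171193132 yaw -2.146573374229301
[ 0.55967315 -0.32083623  0.24      ] [ 0.56939112 -0.37659316  0.24      ] 0.0565974802904937 [ 0.66104919 -0.30318114  0.242     ] [ 0.67354697 -0.36304244  0.242     ]
stand yaw a 0.15067873639583684 b 0.1725583191870334
scene [array([ 0.593, -0.274,  0.24 ]), array([ 0.55 , -0.333,  0.24 ])]
[ 0.726 -0.242  0.006]
[ 0.625 -0.268  0.006]
[ 0.654 -0.406  0.006]
t 0.1 p [ 0.2089 -0.5085  0.2239] yaw -1.181 F [-0.4 -0.3 -1.1] M [-0.02 -0.02  0.02] g 0.094 q6 -0.07
tool shift [-0.1188 -0.2727  0.0441] turn -0.001
```

```bash
python3 -m handwheel '[[[-0.015,-0.034,0,0],[-0.015,-0.034,0,0],[-0.015,-0.034,0,0],[-0.015,-0.034,0,0],[-0.015,-0.034,0,0],[-0.015,-0.034,0,0],[-0.015,-0.034,0,0],[0,0,0,0],[0,0,0,0]]]' 0.07 20
python3 - <<'E'
from h import *
st(); im,m=snap('wrist','w1.png'); to(.413,-.296,.05); print({k:np.array(v).round(3) for k,v in m.items()})
E
```

```text
time_s: 1.0
ee_pos: [0.3944, -0.313, 0.2212]
eef_rot: [3.14, 0.006, -1.183]
force: [-0.2, 0.2, 0.8]
grip_width: 0.07
t 1.0 p [ 0.3944 -0.313   0.2212] yaw -1.183 F [-0.2  0.2  0.8] M [ 0.01 -0.03  0.03] g 0.07 q6 0.44
tool shift [-0.0077 -0.0241  0.1713] turn None
{'camera_matrix': array([[341.975,   0.   , 280.901],
       [  0.   , 341.975, 201.264],
       [  0.   ,   0.   ,   1.   ]]), 'k1': np.float64(-0.056), 'position': array([ 0.462, -0.286,  0.381]), 'attitude': array([-0.253,  0.006, -1.184])}
```

View pics/w1.png

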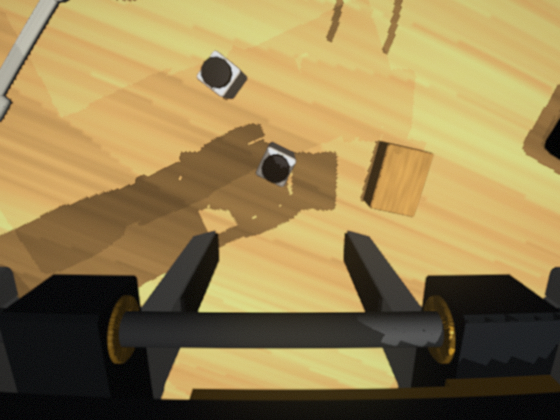

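b3's cap is at (277,168) and b2's cap at (216,69); both bodies are rotated relative to the tool. I'll measure them from the contours.

```bash
python3 - <<'E'
from h import *
im,m=load('w1.png')
print('b3',onz(m,277,168,.078).round(4),'b2',onz(m,216,69,.078).round(4))
# shoulder corners at .066
for n,c in [('b3',[(267,143),(297,153)]),('b2',[(198,76),(219,54)]),('b2b',[(219,54),(246,75)])]:
    P=[onz(m,*q,.066) for q in c]; d=P[1]-P[0]; print(n,np.linalg.norm(d).round(4),np.arctan2(d[1],d[0]).round(3))
hsv=cv2.cvtColor(im,cv2.COLOR_BGR2HSV)
mask=((hsv[...,1]<50)&(hsv[...,2]>130)).astype(np.uint8)
for n,(u,v) in dict(b3=(277,168),b2=(216,69)).items():
    w=np.zeros_like(mask); w[v-30:v+35,u-30:u+35]=mask[v-30:v+35,u-30:u+35]
    print(n,cv2.minAreaRect(np.argwhere(w)[:,::-1].astype(np.float32)))
E
```

```text
b3 [ 0.4156 -0.2986  0.078 ] b2 [ 0.4742 -0.2195  0.078 ]
b3 0.029 -1.503
b2 0.0264 -0.428
b2b 0.029 -1.835
b3 ((275.60003662109375, 165.80001831054688), (31.304948806762695, 30.4105224609375), 26.56505012512207)
b2 ((218.1192626953125, 73.20384979248047), (34.8192024230957, 32.97737503051758), 37.87498474121094)
```

```bash
python3 -m handwheel '[[[-0.005,-0.025,0,0],[0,0,0.02,0.12],[0,0,0.04,0.12],[0,0,0.02,0.12],[0,0,0,0],[0,0,0,0]]]' 0.06 20
python3 -c "
from h import *
st(); to(.4156,-.2986,.055,-1.55)"
```

```text
time_s: 1.65
ee_pos: [0.4126, -0.3035, 0.1396]
eef_rot: [3.139, 0.004, -1.561]
force: [0.2, 0.2, -0.1]
grip_width: 0.06
t 1.65 p [ 0.4126 -0.3035  0.1396] yaw -1.561 F [ 0.2  0.2 -0.1] M [-0.05  0.01 -0.02] g 0.06 q6 0.85
tool shift [-0.0045 -0.0033  0.0846] turn -0.011
```

```bash
python3 -m handwheel '[[[-0.0045,-0.0035,0.02,0],[0,0,0.03,0],[0,0,0.025,0],[0,0,0.01,0],[0,0,0,0]]]' 0.06 20
python3 -m handwheel '[[[0,0,0,0],[0,0,0,0],[0,0,0,0],[0,0,0,0]]]' 0.01 20
python3 -m handwheel '[[[0,0,-0.03,0],[0,0,-0.04,0],[0,0,-0.04,0],[0,0,-0.04,0],[0,0,0,0]]]'
python3 -c "
from h import *
st(); to(.540,-.075,.20,-1.57)"
```

```text
time_s: 2.15
ee_pos: [0.4177, -0.3032, 0.0593]
eef_rot: [-3.136, -0.003, -1.549]
force: [0.4, -0.1, 0.4]
grip_width: 0.06
time_s: 2.55
ee_pos: [0.4191, -0.3049, 0.0637]
eef_rot: [-3.132, -0.007, -1.547]
force: [1.0, 0.3, -0.3]
grip_width: 0.0317
time_s: 3.05
ee_pos: [0.4171, -0.3034, 0.2204]
eef_rot: [-3.132, -0.007, -1.546]
force: [0.6, -0.1, -0.8]
grip_width: 0.0301
t 3.05 p [ 0.4171 -0.3034  0.2204] yaw -1.546 F [ 0.6 -0.1 -0.8] M [ 0.03  0.03 -0.  ] g 0.0301 q6 0.85
tool shift [-0.2254 -0.1283  0.0202] turn 0.024
```

```bash
cat >> h.py <<'E'
def diffcheck(f='top0.png',name='top',thr=30):
    "blobs changed since first picture"
    a,m=load(f); b=imaging.camera(name)[:,:,::-1]; cv2.imwrite('pics/last_%s.png'%name,b)
    d=(np.abs(a.astype(int)-b).max(2)>thr).astype(np.uint8); d=cv2.morphologyEx(d,cv2.MORPH_OPEN,np.ones((3,3)))
    n,l,s,c=cv2.connectedComponentsWithStats(d)
    for i in range(1,n):
        if s[i,4]>25: print(name,'change bbox',s[i],'c',c[i].round(0))
E
python3 -m handwheel '[[[-0.032,-0.018,0,0],[-0.032,-0.018,0,0],[-0.032,-0.018,0,0],[0,0,0,0]]]'
python3 -c "
from h import *
diffcheck(); diffcheck('scene0.png','scene'); st(); to(.540,-.075,.20,-1.57)"
```

```text
time_s: 3.45
ee_pos: [0.4698, -0.2035, 0.2205]
eef_rot: [-3.13, -0.008, -1.549]
force: [-0.4, -0.2, 0.5]
grip_width: 0.0299
top change bbox [  270   195   286   225 26000] c [402. 332.]
top change bbox [ 164  325  119   95 5999] c [217. 375.]
top change bbox [269 375  19  24 227] c [279. 386.]
top change bbox [244 404  12  16 106] c [249. 412.]
top change bbox [287 406  10   3  30] c [292. 407.]
top change bbox [255 412  16   8  86] c [262. 416.]
top change bbox [289 412   7   8  42] c [292. 416.]
scene change bbox [ 247    0  150   83 5178] c [309.  38.]
scene change bbox [423   0  28  21 402] c [438.   8.]
scene change bbox [452   0  40  22 582] c [474.   8.]
scene change bbox [288   5   7   5  31] c [291.   7.]
scene change bbox [346  26   6   7  34] c [349.  29.]
scene change bbox [420  30  19  11  73] c [429.  35.]
scene change bbox [234  33   5   7  26] c [236.  36.]
scene change bbox [485  33   5   9  33] c [487.  37.]
scene change bbox [401  36  22  35 432] c [409.  53.]
scene change bbox [277  43  11   9  53] c [282.  47.]
scene change bbox [470  54  12   7  40] c [475.  57.]
scene change bbox [243  56   5   8  35] c [245.  59.]
scene change bbox [ 232   60  163  114 6620] c [324. 123.]
scene change bbox [416  70  34  35 593] c [433.  88.]
scene change bbox [393  76  14  19 127] c [399.  84.]
scene change bbox [251  89  21   6  78] c [261.  92.]
scene change bbox [ 424  104   54   79 2019] c [452. 146.]
scene change bbox [427 109   7  13  67] c [430. 115.]
scene change bbox [ 263  171  101   40 1996] c [314. 191.]
scene change bbox [ 400  179   61   44 1516] c [431. 203.]
scene change bbox [246 183   7   8  44] c [250. 187.]
scene change bbox [368 195  29  16 247] c [384. 201.]
t 3.55 p [ 0.4687 -0.2059  0.2204] yaw -1.55 F [ 0.1 -0.8 -0.7] M [ 0.03 -0.03  0.03] g 0.0297 q6 1.07
tool shift [-0.1296 -0.0738  0.0201] turn 0.02
```

```bash
python3 -m handwheel '[[[-0.032,-0.018,0,0],[-0.032,-0.018,0,0],[-0.032,-0.018,0,0],[-0.033,-0.019,0,0],[0,0,0,0]]]'
python3 -c "
from h import *
st(); to(.540,-.075,.075,-1.57)"
```

```text
time_s: 4.05
ee_pos: [0.5397, -0.077, 0.2184]
eef_rot: [-3.133, -0.009, -1.559]
force: [0.5, -0.6, 0.3]
grip_width: 0.0299
t 4.05 p [ 0.5397 -0.077   0.2184] yaw -1.559 F [ 0.5 -0.6  0.3] M [-0.02 -0.03 -0.02] g 0.0299 q6 1.35
tool shift [-0.0033  0.001   0.1434] turn 0.011
```

```bash
python3 -m handwheel '[[[-0.003,0.001,0.04,0],[0,0,0.04,0],[0,0,0.035,0],[0,0,0.023,0],[0,0,0,0]]]'
python3 -m handwheel '[[[0,0,0,0],[0,0,0,0]]]' 0.044
python3 -m handwheel '[[[0,0,-0.02,0],[0,0,-0.03,0],[0,0,-0.04,0],[0,0,-0.05,0],[0.04,0.02,0,0],[0.04,0.02,0,0],[0.04,0.02,0,0],[0.02,0.008,0,0],[0,0,0,0]]]'
python3 -m handwheel '[[[0,0,0,-0.15],[0,0,0,-0.15],[0,0,0,-0.15],[0,0,0,-0.15],[0,0,0,-0.15],[0,0,0,-0.15],[0,0,0,-0.15],[0,0,0,-0.15],[0,0,0,-0.08],[0,0,0,0]]]' 0.06
python3 -c "
from h import *
st(); to(.4725,-.219,.055,-.265); snap('wrist','w2.png')"
```

```text
time_s: 4.55
ee_pos: [0.5391, -0.0814, 0.0759]
eef_rot: [-3.13, -0.01, -1.563]
force: [1.4, 0.6, -0.8]
grip_width: 0.0299
time_s: 4.75
ee_pos: [0.5391, -0.0833, 0.0774]
eef_rot: [-3.13, -0.011, -1.564]
force: [0.7, 0.9, 0.6]
grip_width: 0.042
time_s: 5.65
ee_pos: [0.4681, -0.2296, 0.2376]
eef_rot: [-3.112, -0.021, -1.564]
force: [0.5, 0.3, 0.3]
grip_width: 0.0437
time_s: 6.65
ee_pos: [0.4712, -0.2235, 0.2488]
eef_rot: [3.127, -0.048, -0.268]
force: [-0.2, -0.6, -0.5]
grip_width: 0.0601
t 6.65 p [ 0.4712 -0.2235  0.2488] yaw -0.268 F [-0.2 -0.6 -0.5] M [-0.04 -0.02 -0.03] g 0.0601 q6 -0.24
tool shift [-0.0093 -0.0075  0.1935] turn -0.003
```

View pics/w2.png

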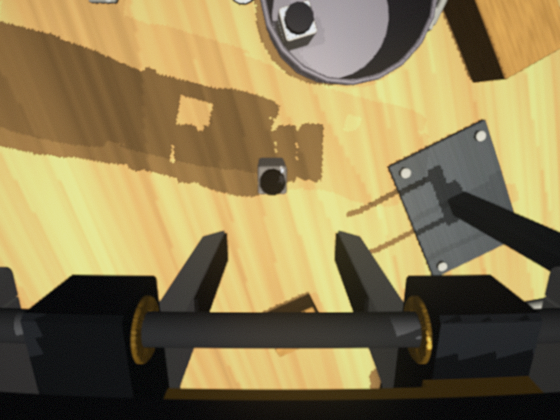

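b3 stands in the pail. b2's cap is at (272,182), square to the tool.

```bash
python3 - <<'E'
from h import *
_,m=load('w2.png'); b=onz(m,272,182,.078); print(b, onz(m,298,17,.09))
to(b[0],b[1],.055,-.265)
E
```

```text
[ 0.47187182 -0.21831176  0.078     ] [ 0.53281929 -0.08309005  0.09      ]
tool shift [-0.0102 -0.008   0.1935] turn -0.006
```

```bash
python3 -m handwheel '[[[-0.005,-0.004,0.035,0],[-0.005,-0.004,0.035,0],[0,0,0.035,0],[0,0,0.02,0]]]'
python3 -c "
from h import *
st(); to(.472,-.2185,.055,-.265)"
```

```text
time_s: 7.1
ee_pos: [0.4718, -0.2157, 0.1249]
eef_rot: [3.126, -0.059, -0.282]
force: [-0.1, -0.4, 0.3]
grip_width: 0.0604
t 7.1 p [ 0.4718 -0.2157  0.1249] yaw -0.282 F [-0.1 -0.4  0.3] M [ 0.   -0.03 -0.01] g 0.0604 q6 -0.21
tool shift [-0.0032  0.0015  0.0698] turn -0.017
```

```bash
python3 -m handwheel '[[[-0.003,0.0015,0.03,0],[0,0,0.025,0],[0,0,0.01,0]]]'
python3 -m handwheel '[[[0,0,0,0],[0,0,0,0],[0,0,0,0],[0,0,0,0]]]' 0.01 20
python3 -m handwheel '[[[0,0,-0.03,0],[0,0,-0.04,0],[0,0,-0.04,0],[0,0,-0.05,0],[0.014,-0.04,0,0],[0.014,-0.04,0,0],[0.014,-0.04,0,0],[0.014,-0.04,0,0],[0.014,-0.04,0,0.12],[0,0,0,0.12]]]'
python3 -c "
from h import *
st(); to(.5955,-.043,.08,-.52);diffcheck()"
```

```text
time_s: 7.4
ee_pos: [0.4723, -0.2172, 0.0574]
eef_rot: [3.126, -0.059, -0.29]
force: [0.2, -0.7, 0.8]
grip_width: 0.0597
time_s: 7.8
ee_pos: [0.4735, -0.2173, 0.06]
eef_rot: [3.126, -0.062, -0.293]
force: [0.3, 0.5, 0.3]
grip_width: 0.0313
time_s: 8.8
ee_pos: [0.594, -0.0351, 0.2357]
eef_rot: [-3.137, -0.077, -0.546]
force: [-0.4, -1.5, -1.2]
grip_width: 0.0298
t 8.8 p [ 0.594  -0.0351  0.2357] yaw -0.546 F [-0.4 -1.5 -1.2] M [-0.03  0.01  0.07] g 0.0298 q6 0.44
tool shift [-0.0065  0.0067  0.1556] turn -0.026
top change bbox [  145   144   411   276 37929] c [335. 339.]
top change bbox [300 148  16  18 168] c [307. 156.]
top change bbox [342 234  14  14 145] c [349. 240.]
top change bbox [369 254  15  12 155] c [376. 259.]
top change bbox [ 238  324   66   45 1523] c [266. 344.]
top change bbox [302 337   5  19  85] c [304. 346.]
top change bbox [241 369   7   7  32] c [244. 372.]
top change bbox [317 403   9   9  53] c [322. 407.]
```

```bash
python3 -m handwheel '[[[-0.0065,0.0065,0.04,0],[0,0,0.04,0],[0,0,0.04,0],[0,0,0.03,0],[0,0,0,0]]]'
python3 -c "
from h import *
st(); to(.5955,-.043,.073,-.52)"
```

```text
time_s: 9.35
ee_pos: [0.595, -0.046, 0.0857]
eef_rot: [-3.135, -0.084, -0.545]
force: [-0.3, 0.4, -0.7]
grip_width: 0.0301
t 9.35 p [ 0.595  -0.046   0.0857] yaw -0.545 F [-0.3  0.4 -0.7] M [ 0.03 -0.01 -0.04] g 0.0301 q6 0.44
tool shift [-0.0022 -0.0028  0.0126] turn -0.025
```

```bash
python3 -m handwheel '[[[-0.002,-0.002,0.011,0],[0,0,0,0]]]'
python3 -m handwheel '[[[0,0,0,0],[0,0,0,0]]]' 0.044
python3 -m handwheel '[[[0,0,-0.02,0],[0,0,-0.03,0],[0,0,-0.04,0],[0,0,-0.05,0],[-0.022,-0.036,0,0],[-0.022,-0.036,0,0],[-0.022,-0.036,0,0],[-0.022,-0.036,0,0],[0,0,0,0]]]' 
python3 -c "
from h import *
st(); to(.6015,.157,.055,-.52); snap('wrist','w3.png')"
```

```text
time_s: 9.55
ee_pos: [0.5957, -0.0443, 0.0766]
eef_rot: [-3.134, -0.086, -0.544]
force: [-0.6, 1.0, 0.6]
grip_width: 0.0298
time_s: 9.75
ee_pos: [0.5969, -0.0445, 0.0796]
eef_rot: [-3.133, -0.09, -0.543]
force: [0.1, -0.0, 0.3]
grip_width: 0.0418
time_s: 10.65
ee_pos: [0.5856, 0.1349, 0.2288]
eef_rot: [-3.123, -0.104, -0.546]
force: [-0.6, -0.4, 0.1]
grip_width: 0.0441
t 10.65 p [0.5856 0.1349 0.2288] yaw -0.546 F [-0.6 -0.4  0.1] M [-0.04 -0.05  0.01] g 0.0441 q6 0.75
tool shift [-0.0158 -0.0239  0.1736] turn -0.026
```

View pics/w3.png

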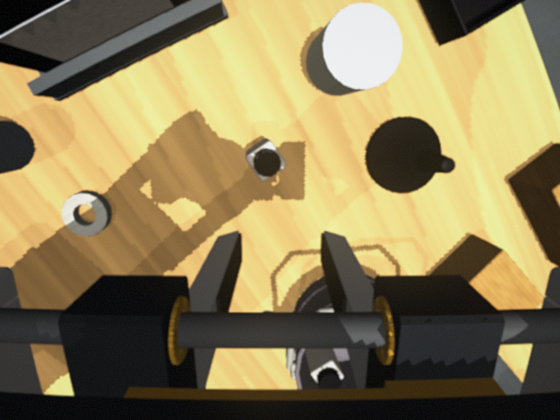

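b1's cap is at (265,162). The pail below shows the bottles inside. The tool tilt is creeping up to about 0.1 rad, so I'll watch it.

```bash
python3 - <<'E'
from h import *
im,m=load('w3.png'); b=onz(m,265,162,.078); print(b)
hsv=cv2.cvtColor(im,cv2.COLOR_BGR2HSV)
mask=((hsv[...,1]<50)&(hsv[...,2]>110)).astype(np.uint8)
u,v=265,160
w=np.zeros_like(mask); w[v-30:v+30,u-30:u+30]=mask[v-30:v+30,u-30:u+30]
print(cv2.minAreaRect(np.argwhere(w)[:,::-1].astype(np.float32)))
cv2.imwrite('pics/c1.png',cv2.resize(im[110:210,210:330],None,fx=4,fy=4,interpolation=2))
to(b[0],b[1],.10)
E
```

```text
[0.60316851 0.16272882 0.078     ]
((265.7660217285156, 160.16201782226562), (31.369789123535156, 30.16812515258789), 55.304847717285156)
tool shift [-0.014  -0.0321  0.1289] turn None
```

View pics/c1.png

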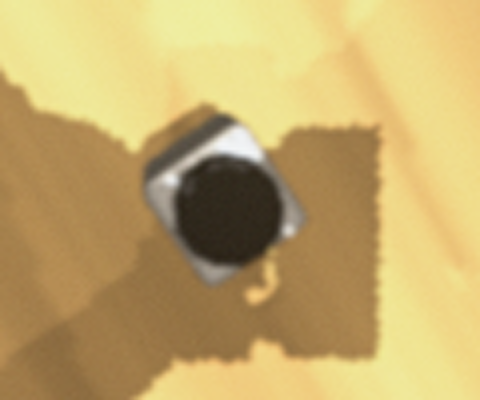

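```bash
python3 -m handwheel '[[[-0.007,-0.015,0.02,-0.15],[-0.007,-0.014,0.02,-0.15],[0,0,0.03,-0.15],[0,0,0.03,-0.15]]]' 0.06
python3 -c "
from h import *
st(); to(.602,.160,.058,.06)"
```

```text
time_s: 11.1
ee_pos: [0.6002, 0.1592, 0.1336]
eef_rot: [3.099, -0.109, 0.059]
force: [0.5, 0.3, -0.3]
grip_width: 0.0597
t 11.1 p [0.6002 0.1592 0.1336] yaw 0.059 F [ 0.5  0.3 -0.3] M [-0.03 -0.07  0.  ] g 0.0597 q6 0.2
tool shift [-0.0064 -0.0039  0.0753] turn -0.001
```

```bash
python3 -m handwheel '[[[-0.0065,-0.004,0.045,0],[0,0,0.03,0]]]'
python3 -m handwheel '[[[0,0,0,0],[0,0,0,0],[0,0,0,0]]]' 0.01 20
python3 -m handwheel '[[[0,0,-0.04,0],[0,0,-0.05,0],[0,0,-0.05,0],[0,0,-0.03,0],[-0.004,0.044,0,0],[-0.004,0.044,0,0],[-0.004,0.044,0,0],[-0.004,0.044,0,0]]]'
python3 -c "
from h import *
st(); to(.5955,-.107,.22,.52)"
```

```text
time_s: 11.3
ee_pos: [0.6031, 0.1577, 0.0577]
eef_rot: [3.098, -0.112, 0.064]
force: [0.8, -0.5, -0.3]
grip_width: 0.0595
time_s: 11.6
ee_pos: [0.6031, 0.1546, 0.0576]
eef_rot: [3.097, -0.11, 0.061]
force: [0.5, 0.6, 0.2]
grip_width: 0.0397
time_s: 12.4
ee_pos: [0.578, -0.0173, 0.2562]
eef_rot: [3.099, -0.135, 0.067]
force: [0.6, -0.2, 0.8]
grip_width: 0.0104
t 12.4 p [ 0.578  -0.0173  0.2562] yaw 0.067 F [ 0.6 -0.2  0.8] M [ 0.03 -0.    0.05] g 0.0104 q6 -0.14
tool shift [0.0065 0.089  0.0413] turn -0.453
```

The gripper closed on nothing, because I lifted before it had finished closing. I'll look for b1.

```bash
python3 -c "
from h import *
a,_=snap('scene','s2.png'); b,_=snap('top','t2.png')
A=cv2.resize(a[210:330,220:380,::-1],None,fx=2.5,fy=3.0,interpolation=2);B=cv2.resize(b[140:260,160:320,::-1],None,fx=2.5,fy=3,interpolation=2)
cv2.imwrite('pics/c2.png',np.hstack([A,B]))"
```

```text
(no output)
```

View pics/c2.png

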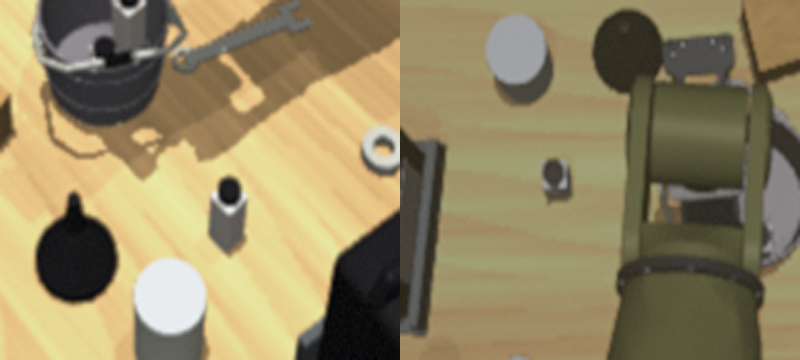

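b1 still stands in place. Before re-grasping, I'll see whether the arm's inner reach limit can straighten the tool.

```bash
python3 -m handwheel '[[[-0.05,0,0,0],[-0.05,0,0,0],[-0.05,0,0,0],[-0.05,0,0,0],[-0.05,0,0,0]]]' 0.06
python3 -m handwheel '[[[-0.04,0,0,0],[-0.04,0,0,0]]]'
python3 -c "
from h import *
o=ctrl.get_obs();st();print(o['eef_rot'],o['qpos'])"
```

```text
time_s: 13.0
ee_pos: [0.3311, -0.0353, 0.2256]
eef_rot: [3.096, -0.145, 0.061]
force: [0.4, -0.9, 1.2]
grip_width: 0.0466
time_s: 13.2
ee_pos: [0.2487, -0.0393, 0.2151]
eef_rot: [3.094, -0.15, 0.063]
force: [0.1, -0.5, 0.2]
grip_width: 0.0587
t 13.2 p [ 0.2487 -0.0393  0.2151] yaw 0.063 F [ 0.1 -0.5  0.2] M [-0.05  0.02  0.01] g 0.0587 q6 -0.38
[ 3.09413684 -0.15042217  0.06275956] [-0.31361641 -0.55740043  2.30180599  0.01152578  1.23990515 -0.37568494]
```

```bash
python3 -m handwheel '[[[-0.05,0,0.01,0],[-0.05,0,0.01,0]]]'
python3 -m handwheel '[[[-0.05,0,0.01,0],[-0.05,0,0.01,0]]]'
python3 -c "
from h import *
o=ctrl.get_obs();st();print(o['eef_rot'],o['qpos'])"
```

```text
time_s: 13.4
ee_pos: [0.1721, -0.0505, 0.1775]
eef_rot: [3.099, -0.14, 0.067]
force: [-2.6, -3.7, 5.9]
grip_width: 0.0599
time_s: 13.6
ee_pos: [0.1415, -0.0828, 0.159]
eef_rot: [3.121, -0.107, 0.069]
force: [0.4, -0.1, 1.0]
grip_width: 0.0599
t 13.6 p [ 0.1415 -0.0828  0.159 ] yaw 0.069 F [ 0.4 -0.1  1. ] M [-0.07 -0.03  0.04] g 0.0599 q6 -0.96
[ 3.12065557 -0.10710736  0.06881102] [-0.87315157 -0.78990481  2.51840436  0.07632859  1.33365659 -0.95583024]
```

```bash
python3 -m handwheel '[[[-0.02,-0.012,0,0],[-0.02,-0.012,0,0]]]'
python3 -c "
from h import *
o=ctrl.get_obs();st();print(o['eef_rot'],o['qpos'], rot(o['eef_rot'])[:,2])"
```

```text
time_s: 13.8
ee_pos: [0.13, -0.0869, 0.1585]
eef_rot: [3.138, -0.087, 0.062]
force: [-0.6, 1.7, 0.2]
grip_width: 0.0601
t 13.8 p [ 0.13   -0.0869  0.1585] yaw 0.062 F [-0.6  1.7  0.2] M [-0.04 -0.02 -0.  ] g 0.0601 q6 -1.02
[ 3.13822804 -0.08669095  0.06155519] [-0.94577349 -0.7899357   2.51826358  0.07301054  1.36456493 -1.02039851] [ 0.08662491  0.00196797 -0.99623905]
```

```bash
python3 -m handwheel '[[[-0.03,-0.01,0,0],[-0.03,-0.01,0,0],[-0.03,-0.01,0,0],[-0.03,-0.01,0,0]]]'
python3 -c "
from h import *
o=ctrl.get_obs();st();print(o['eef_rot'],o['qpos'], rot(o['eef_rot'])[:,2])"
```

```text
time_s: 14.2
ee_pos: [0.058, -0.1212, 0.1584]
eef_rot: [-3.102, -0.061, 0.068]
force: [1.0, 0.2, 0.1]
grip_width: 0.06
t 14.2 p [ 0.058  -0.1212  0.1584] yaw 0.068 F [1.  0.2 0.1] M [-0.08 -0.03 -0.05] g 0.06 q6 -1.6
[-3.10174993 -0.06065457  0.06844391] [-1.51917743 -0.78993137  2.51791706  0.06033272  1.45474705 -1.59705137] [ 0.05770332  0.04388129 -0.99736892]
```

```bash
python3 -m handwheel '[[[0.04,-0.02,0,0],[0.04,-0.03,0,0],[0.04,-0.03,0,0],[0.04,-0.04,0,0],[0.04,-0.04,0,0],[0.03,-0.03,0,0],[0.02,-0.02,0,0]]]'
python3 -c "
from h import *
o=ctrl.get_obs();st();print(o['qpos'], rot(o['eef_rot'])[:,2])"
```

```text
time_s: 14.9
ee_pos: [0.1834, -0.0268, 0.1728]
eef_rot: [-3.113, -0.064, 0.033]
force: [0.6, -1.5, 0.4]
grip_width: 0.0596
t 14.9 p [ 0.1834 -0.0268  0.1728] yaw 0.033 F [ 0.6 -1.5  0.4] M [-0.14 -0.01 -0.02] g 0.0596 q6 -0.47
[-0.41929293 -0.66822774  2.4422265   0.05562826  1.32345346 -0.46552089] [ 0.06252675  0.03115024 -0.99755705]
```

```bash
python3 -m handwheel '[[[0.01,-0.04,0,0],[0.01,-0.04,0,0],[0,-0.02,0,0],[-0.04,0.01,0,0],[-0.04,0.01,0,0],[-0.03,0.01,0,0],[-0.03,0.01,0,0]]]'
python3 -c "
from h import *
o=ctrl.get_obs();st();print(o['qpos'], rot(o['eef_rot'])[:,2])"
```

```text
time_s: 15.6
ee_pos: [0.1402, 0.0136, 0.1577]
eef_rot: [-3.116, -0.006, 0.061]
force: [-0.4, -0.5, -0.0]
grip_width: 0.0599
t 15.6 p [0.1402 0.0136 0.1577] yaw 0.061 F [-0.4 -0.5 -0. ] M [-0.02 -0.13  0.  ] g 0.0599 q6 -0.28
[-0.21625523 -0.78988925  2.51802644  0.02708159  1.41438348 -0.28192058] [ 0.00488839  0.02631166 -0.99964184]
```

```bash
python3 -m handwheel '[[[-0.04,-0.01,0,0],[-0.04,-0.01,0,0],[-0.04,-0.01,0,0]]]'
python3 -m handwheel '[[[0.05,-0.02,-0.01,0],[0.05,-0.03,-0.01,0],[0.05,-0.02,-0.01,0],[0.05,-0.02,-0.01,0],[0.05,-0.02,-0.01,0],[0.05,-0.02,-0.01,0],[0.05,-0.02,-0.01,0],[0.04,-0.01,0,0]]]'
python3 -c "
from h import *
o=ctrl.get_obs();st();print(o['qpos'], rot(o['eef_rot'])[:,2]);to(.602,.159,.15,.06)"
```

```text
time_s: 15.9
ee_pos: [0.1129, 0.0593, 0.1581]
eef_rot: [-3.13, 0.055, 0.045]
force: [0.3, 0.9, -0.1]
grip_width: 0.0601
time_s: 16.7
ee_pos: [0.4527, 0.2228, 0.2198]
eef_rot: [-3.121, 0.02, 0.057]
force: [0.7, 0.4, 0.2]
grip_width: 0.0598
t 16.7 p [0.4527 0.2228 0.2198] yaw 0.057 F [0.7 0.4 0.2] M [-0.07 -0.14  0.01] g 0.0598 q6 0.31
[0.37184182 0.20864608 1.64655151 0.02659337 1.29910261 0.30730124] [-0.02105644  0.01928211 -0.99959233]
tool shift [0.1467 0.0736 0.0654] turn -0.003
```

```bash
python3 -m handwheel '[[[0.049,0.0245,0.015,0],[0.049,0.0245,0.025,0],[0.049,0.0245,0.025,0]]]' 0.06
python3 -c "
from h import *
o=ctrl.get_obs();st();to(.602,.159,.058,.06)"
```

```text
time_s: 17.0
ee_pos: [0.5843, 0.1724, 0.1671]
eef_rot: [-3.118, 0.007, 0.064]
force: [-0.5, 0.1, 0.9]
grip_width: 0.0601
t 17.0 p [0.5843 0.1724 0.1671] yaw 0.064 F [-0.5  0.1  0.9] M [-0.01 -0.06  0.03] g 0.0601 q6 0.14
tool shift [0.0176 0.0171 0.1086] turn 0.004
```

```bash
python3 -m handwheel '[[[0.0165,0.016,0.03,0],[0,0,0.045,0],[0,0,0.03,0]]]' 
python3 -m handwheel '[[[0,0,0,0],[0,0,0,0],[0,0,0,0],[0,0,0,0]]]' 0.01 20
python3 -c "
from h import *
st();to(.602,.159,.058,.06)"
```

```text
time_s: 17.3
ee_pos: [0.6078, 0.1579, 0.0638]
eef_rot: [-3.117, -0.004, 0.061]
force: [0.0, -0.0, -0.4]
grip_width: 0.0599
time_s: 17.7
ee_pos: [0.6085, 0.1593, 0.0682]
eef_rot: [-3.116, -0.007, 0.062]
force: [0.2, -0.3, -0.1]
grip_width: 0.0316
t 17.7 p [0.6085 0.1593 0.0682] yaw 0.062 F [ 0.2 -0.3 -0.1] M [-0.05 -0.06  0.  ] g 0.0316 q6 0.11
tool shift [-0.0066  0.0001  0.0102] turn 0.002
```

```bash
python3 -m handwheel '[[[0,0,0,0],[0,0,-0.04,0],[0,0,-0.05,0],[0,0,-0.05,0],[0,0,-0.015,0],[-0.005,0.044,0,0],[-0.005,0.044,0,0],[-0.005,0.044,0,0],[-0.005,0.044,0,0],[-0.005,0.044,0,0]]]'
python3 -m handwheel '[[[0,0.03,0,-0.15],[0,0.02,0,-0.15],[0,0,0,-0.15]]]'
python3 -c "
from h import *
st();to(.5955,-.107,.085,.52)"
```

```text
time_s: 18.7
ee_pos: [0.5964, -0.067, 0.2341]
eef_rot: [-3.116, -0.023, 0.071]
force: [0.3, 0.1, -0.0]
grip_width: 0.0304
time_s: 19.0
ee_pos: [0.6021, -0.124, 0.2357]
eef_rot: [-3.132, -0.034, 0.524]
force: [0.2, 1.1, -0.7]
grip_width: 0.0305
t 19.0 p [ 0.6021 -0.124   0.2357] yaw 0.524 F [ 0.2  1.1 -0.7] M [ 0.   -0.13  0.02] g 0.0305 q6 -0.81
tool shift [-0.0023 -0.0165  0.1509] turn 0.004
```

```bash
python3 -m handwheel '[[[-0.002,-0.016,0.04,0],[0,0,0.045,0],[0,0,0.04,0],[0,0,0.02,0]]]'
python3 -c "
from h import *
st();to(.5955,-.107,.081,.52)"
```

```text
time_s: 19.4
ee_pos: [0.5984, -0.109, 0.094]
eef_rot: [-3.141, -0.043, 0.529]
force: [0.2, 0.5, -0.8]
grip_width: 0.0304
t 19.4 p [ 0.5984 -0.109   0.094 ] yaw 0.529 F [ 0.2  0.5 -0.8] M [ 0.02 -0.06 -0.  ] g 0.0304 q6 -0.8
tool shift [-0.0021 -0.0032  0.0129] turn 0.009
```

```bash
python3 -m handwheel '[[[-0.002,-0.003,0.012,0]]]'
python3 -m handwheel '[[[0,0,0,0],[0,0,0,0]]]' 0.044
python3 -m handwheel '[[[0,0,-0.03,0],[0,0,-0.04,0],[0,0,-0.05,0],[0,0,-0.05,0],[0.045,-0.035,0,0],[0.045,-0.03,0,-0.15],[0,0,0,-0.15],[0,0,0,-0.15]]]' 0.03
python3 -c "
from h import *
st();to(.6265,.003,.14,.995);snap('wrist','w4.png')"
```

```text
time_s: 19.5
ee_pos: [0.5954, -0.1071, 0.081]
eef_rot: [-3.141, -0.043, 0.529]
force: [0.2, 0.2, 0.5]
grip_width: 0.0305
time_s: 19.7
ee_pos: [0.5951, -0.1067, 0.0814]
eef_rot: [-3.141, -0.043, 0.529]
force: [0.9, -0.4, -0.2]
grip_width: 0.0423
time_s: 20.5
ee_pos: [0.6322, -0.0154, 0.2748]
eef_rot: [3.104, -0.049, 0.98]
force: [-0.9, -0.3, -0.2]
grip_width: 0.03
t 20.5 p [ 0.6322 -0.0154  0.2748] yaw 0.98 F [-0.9 -0.3 -0.2] M [ 0.01 -0.07  0.02] g 0.03 q6 -1.07
tool shift [ 0.0056 -0.0201  0.1346] turn -0.015
```

View pics/w4.png

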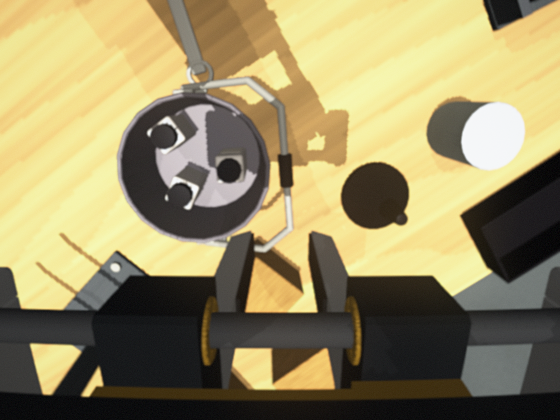

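All three bottles stand in the pail. The sleeve is at (285,170), the straight wire runs from (283,105) to (291,225), and the rim centre is about (194,166).

```bash
python3 - <<'E'
from h import *
_,m=load('w4.png'); s=onz(m,285,170,.125); a=onz(m,283,105,.125);b=onz(m,291,225,.125); r=onz(m,194,167,.095)
print('sl',s.round(4),'wire',np.arctan2(*(b-a)[1::-1]),np.linalg.norm(b-a),'rim',r.round(4)); d=r-s; print(np.hypot(*d[:2]),np.arctan2(d[1],d[0]))
to(s[0],s[1],.14,.995)
E
```

```text
sl [0.6248 0.0038 0.125 ] wire -0.5203823626281063 0.11137697351579924 rim [ 0.5772 -0.0708  0.095 ]
0.08852237383190904 -2.1390280344078505
tool shift [ 0.0053 -0.022   0.1349] turn -0.005
```

```bash
python3 -m handwheel '[[[0.005,-0.022,0.04,-0.03],[0,0,0.04,0],[0,0,0.02,0]]]' 0.04
python3 -c "
from h import *
st();to(.6255,.0035,.128,1.02)"
```

```text
time_s: 20.85
ee_pos: [0.6246, 0.0031, 0.1805]
eef_rot: [3.089, -0.054, 1.014]
force: [0.2, 0.1, -1.0]
grip_width: 0.04
t 20.85 p [0.6246 0.0031 0.1805] yaw 1.014 F [ 0.2  0.1 -1. ] M [-0.01 -0.12  0.01] g 0.04 q6 -1.08
tool shift [-0.002  -0.0022  0.0525] turn -0.006
```

```bash
python3 -m handwheel '[[[-0.002,-0.002,0.035,0],[0,0,0.018,0],[0,0,0,0]]]' 0.04
python3 -m handwheel '[[[0,0,0,0],[0,0,0.002,0],[0,0,0,0]]]' 0.019 5
python3 -c "
from h import *
st();to(.6255,.0035,.128,1.02)"
```

```text
time_s: 21.15
ee_pos: [0.6256, 0.0029, 0.1273]
eef_rot: [3.088, -0.056, 1.004]
force: [-0.5, -0.0, 0.4]
grip_width: 0.0398
time_s: 21.45
ee_pos: [0.6272, 0.0024, 0.13]
eef_rot: [3.083, -0.059, 1.0]
force: [0.8, -0.3, 0.4]
grip_width: 0.0206
t 21.45 p [0.6272 0.0024 0.13  ] yaw 1.0 F [ 0.8 -0.3  0.4] M [-0.   -0.03  0.04] g 0.0206 q6 -1.07
tool shift [-0.0001 -0.0021  0.0018] turn -0.02
```

```bash
python3 -m handwheel '[[[-0.006,0,-0.011,0],[-0.007,0.001,-0.011,0],[-0.009,0,-0.009,0],[-0.009,0.001,-0.009,0],[-0.011,0,-0.006,0]]]'
python3 -c "
from h import *
st();to(.577,-.073,.183,1.02)"
python3 -m handwheel '[[[-0.011,0,-0.006,0],[-0.0125,0,-0.003,0],[-0.0125,0,-0.002,0]]]'
python3 -c "
from h import *
st();to(.577,-.073,.183,1.02)"
```

```text
time_s: 21.95
ee_pos: [0.6021, -0.0366, 0.1808]
eef_rot: [3.078, -0.063, 1.001]
force: [1.2, 0.3, 0.9]
grip_width: 0.019
t 21.95 p [ 0.6021 -0.0366  0.1808] yaw 1.001 F [1.2 0.3 0.9] M [ 0.19 -0.3   0.  ] g 0.019 q6 -1.14
tool shift [-0.044  -0.0012 -0.0051] turn -0.019
time_s: 22.25
ee_pos: [0.5793, -0.0705, 0.1906]
eef_rot: [3.078, -0.062, 1.0]
force: [0.5, 0.8, -0.1]
grip_width: 0.0187
t 22.25 p [ 0.5793 -0.0705  0.1906] yaw 1.0 F [ 0.5  0.8 -0.1] M [ 0.08 -0.18 -0.05] g 0.0187 q6 -1.21
tool shift [-0.0038 -0.0011  0.0074] turn -0.02
```

```bash
python3 -m handwheel '[[[-0.006,-0.001,0.007,0],[0,0,0.001,0],[0,0,0.001,0]]]' 0.019 5
python3 -c "
from h import *
st();to(.577,-.073,.183,1.02)
a,_=snap('scene','s3.png'); w,_=snap('wrist','w5.png')
A=cv2.resize(a[150:290,180:380,::-1],None,fx=2,fy=2,interpolation=2); cv2.imwrite('pics/c3.png',np.hstack([A,w[100:380,80:480,::-1]]))"
```

```text
time_s: 22.55
ee_pos: [0.5743, -0.0771, 0.1797]
eef_rot: [3.079, -0.061, 0.997]
force: [1.3, 0.6, -0.0]
grip_width: 0.0191
t 22.55 p [ 0.5743 -0.0771  0.1797] yaw 0.997 F [ 1.3  0.6 -0. ] M [ 0.04 -0.18  0.03] g 0.0191 q6 -1.22
tool shift [ 0.0051  0.0002 -0.003 ] turn -0.023
```

View pics/c3.png

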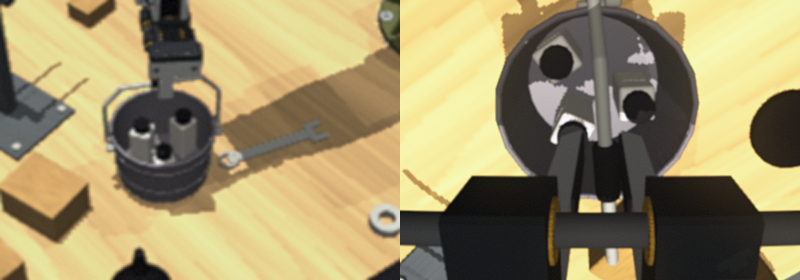

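The bail is upright and the pail stands with all the bottles in it. I'll grip the sleeve and lift.

```bash
python3 -m handwheel '[[[0.002,0,0,0],[0,0,0.001,0],[0,0,0.001,0]]]' 0.0 35
python3 -m handwheel '[[[0,0,-0.01,0],[0,0,-0.02,0],[0,0,-0.03,0],[0,0,-0.03,0],[0,0,0,0.1],[0,0,0,0.15]]]'
python3 -c "
from h import *
st();to(.49,-.15,.275,.19)"
```

```text
time_s: 22.95
ee_pos: [0.5767, -0.074, 0.1795]
eef_rot: [3.078, -0.062, 1.0]
force: [-4.5, 0.9, 10.0]
grip_width: 0.0118
time_s: 23.55
ee_pos: [0.5673, -0.0736, 0.2711]
eef_rot: [3.102, -0.071, 0.747]
force: [0.2, 0.6, -6.2]
grip_width: 0.0122
t 23.55 p [ 0.5673 -0.0736  0.2711] yaw 0.747 F [ 0.2  0.6 -6.2] M [-0.09  0.03 -0.03] g 0.0122 q6 -0.96
tool shift [-0.1081  0.004  -0.0114] turn 0.557
```

```bash
python3 -m handwheel '[[[-0.02,0,0,0.14],[-0.02,0,-0.003,0.14],[-0.02,0,-0.003,0.14],[-0.02,0,-0.003,0.13],[0,0,0,0]]]'
python3 -c "
from h import *
st();to(.49,-.365,.275,.19)"
```

```text
time_s: 24.05
ee_pos: [0.4956, -0.1131, 0.2736]
eef_rot: [-3.134, -0.076, 0.17]
force: [-1.0, -0.1, -5.4]
grip_width: 0.0121
t 24.05 p [ 0.4956 -0.1131  0.2736] yaw 0.17 F [-1.  -0.1 -5.4] M [-0.11  0.25  0.01] g 0.0121 q6 -0.5
tool shift [-0.0479  0.2472 -0.007 ] turn -0.02
```

```bash
python3 -m handwheel '[[[-0.008,0.02,0,0],[-0.008,0.03,-0.002,0],[-0.008,0.04,-0.002,-0.01],[-0.008,0.04,-0.002,-0.01],[-0.008,0.04,0,0],[-0.008,0.035,0,0],[0,0.02,0,0],[0,0.01,0,0],[0,0,0,0],[0,0,0,0]]]'
python3 -c "
from h import *
st();to(.586,-.3465,.265,.19); a,_=snap('scene','s4.png'); b,_=snap('top','t4.png')
A=cv2.resize(a[70:230,120:320,::-1],None,fx=2,fy=2,interpolation=2); B=cv2.resize(b[120:280,320:520,::-1],None,fx=2,fy=2,interpolation=2);cv2.imwrite('pics/c4.png',np.hstack([A,B]))"
```

```text
time_s: 25.05
ee_pos: [0.4964, -0.3582, 0.2719]
eef_rot: [-3.132, -0.073, 0.221]
force: [-0.9, 0.2, -5.2]
grip_width: 0.0121
t 25.05 p [ 0.4964 -0.3582  0.2719] yaw 0.221 F [-0.9  0.2 -5.2] M [-0.02 -0.04 -0.01] g 0.0121 q6 -0.94
tool shift [0.0893 0.0084 0.0133] turn 0.031
```

View pics/c4.png

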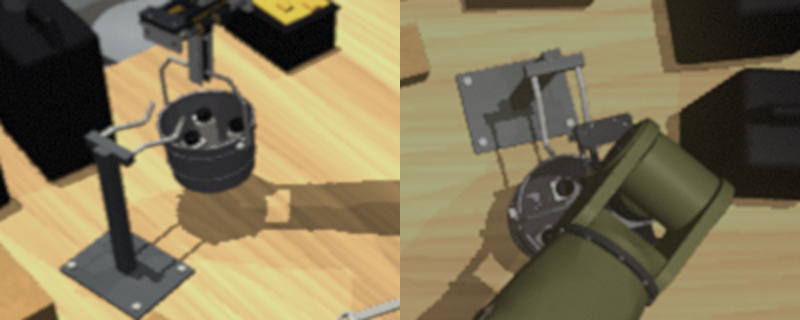

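```bash
python3 - <<'E'
from h import *
_,t=load('top0.png');_,s=load('scene0.png')
a=tri(t,(396.6,197.5),s,(210.5,130));b=tri(t,(417.5,193.4),s,(196,122)); print(a,b)
for P in [(.5597,-.3208,.242),(.569,-.3766,.242)]: print(proj(s,P),proj(t,P))
E
```

```text
(array([ 0.5601, -0.3215,  0.2373]), np.float64(0.0002)) (array([ 0.5704, -0.3778,  0.238 ]), np.float64(0.0016))
(np.float64(210.5886658066156), np.float64(128.76569871323377)) (np.float64(396.7218570600131), np.float64(197.3469452639437))
(np.float64(196.7469591666948), np.float64(120.98612224704856)) (np.float64(417.71746240846517), np.float64(193.4343967638289))
```

```bash
python3 -m handwheel '[[[0.015,0.002,0.002,0.03],[0.025,0.002,0.003,0],[0.025,0.002,0.003,0],[0.02,0.002,0.003,0],[0.003,0,0,0],[0,0,0,0]]]'
python3 -c "
from h import *
st();to(.585,-.346,.224,.18)"
```

```text
time_s: 25.75
ee_pos: [0.5885, -0.342, 0.27]
eef_rot: [-3.132, -0.074, 0.197]
force: [-0.5, -1.1, -4.9]
grip_width: 0.0117
t 25.75 p [ 0.5885 -0.342   0.27  ] yaw 0.197 F [-0.5 -1.1 -4.9] M [-0.06  0.07  0.03] g 0.0117 q6 -0.8
tool shift [-0.0076  0.0037  0.0455] turn 0.017
```

```bash
python3 -m handwheel '[[[-0.004,0.002,0.015,0.015],[-0.003,0.001,0.015,0],[0,0,0.01,0],[0,0,0.006,0]]]'
python3 -c "
from h import *
st();to(.585,-.346,.224,.18)"
```

```text
time_s: 26.15
ee_pos: [0.5842, -0.3444, 0.2258]
eef_rot: [-3.134, -0.078, 0.183]
force: [3.8, 3.8, 4.6]
grip_width: 0.0123
t 26.15 p [ 0.5842 -0.3444  0.2258] yaw 0.183 F [3.8 3.8 4.6] M [ 0.46 -0.96  0.2 ] g 0.0123 q6 -0.8
tool shift [0.0003 0.0018 0.0018] turn 0.003
```

```bash
python3 -m handwheel '[[[0,0,0,0],[0,0,0,0]]]' 0.03
python3 -c "
from h import *
st(); a,_=snap('scene','s5.png'); b,_=snap('top','t5.png')
A=cv2.resize(a[70:230,100:300,::-1],None,fx=2,fy=2,interpolation=2); B=cv2.resize(b[120:280,320:520,::-1],None,fx=2,fy=2,interpolation=2);cv2.imwrite('pics/c5.png',np.hstack([A,B]))"
```

```text
time_s: 26.35
ee_pos: [0.5844, -0.3443, 0.2275]
eef_rot: [-3.136, -0.08, 0.183]
force: [-0.5, 0.2, 0.6]
grip_width: 0.0244
t 26.35 p [ 0.5844 -0.3443  0.2275] yaw 0.183 F [-0.5  0.2  0.6] M [-0.02 -0.05 -0.01] g 0.0244 q6 -0.8
```

View pics/c5.png

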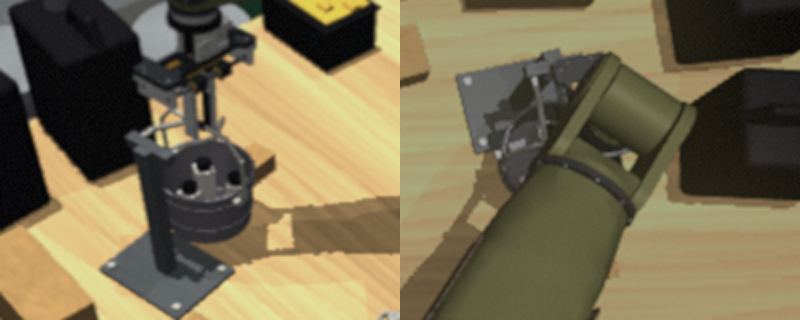

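The pail hangs on both prongs, with the bottles inside. I'll open a little more, rise, and go back via the inner limit to straighten the tool.

```bash
python3 -m handwheel '[[[0,0,0,0],[0,0,-0.005,0],[0,0,-0.01,0],[0,0,-0.03,0],[0,0,-0.04,0],[0,0,-0.04,0]]]' 0.038
python3 -m handwheel '[[[-0.026,-0.039,0,0],[-0.026,-0.039,0,0],[-0.026,-0.039,0,0],[-0.026,-0.039,0.02,0],[-0.026,-0.039,0.02,0],[-0.026,-0.039,0.02,0],[-0.026,-0.039,0.02,0],[-0.026,-0.039,0.02,0],[-0.026,-0.039,0.01,0]]]' 0.066
python3 -c "
from h import *
o=ctrl.get_obs();st();print(o['qpos'], rot(o['eef_rot'])[:,2]);a,_=snap('scene','s6.png');to(.17,.05,.17)"
```

```text
time_s: 27.05
ee_pos: [0.5734, -0.3465, 0.3541]
eef_rot: [-3.131, -0.074, 0.182]
force: [0.3, -0.1, -0.6]
grip_width: 0.0378
time_s: 27.95
ee_pos: [0.2913, -0.0454, 0.2391]
eef_rot: [3.131, -0.098, 0.179]
force: [0.8, 1.9, 1.2]
grip_width: 0.0659
t 27.95 p [ 0.2913 -0.0454  0.2391] yaw 0.179 F [0.8 1.9 1.2] M [-0.01 -0.08 -0.  ] g 0.0659 q6 -0.5
[-0.31087367 -0.39663292  2.15346299  0.03832156  1.29391147 -0.49826472] [ 0.09777471  0.00729421 -0.99518184]
tool shift [-0.1048 -0.1122  0.0566] turn None
```

```bash
python3 -m handwheel '[[[-0.02,-0.045,0.02,0],[-0.02,-0.045,0.02,0],[-0.02,-0.03,0.01,0],[-0.04,0,0,0],[-0.04,0,0,0],[-0.03,0,0,0],[-0.03,0,0,0],[-0.03,0,0,0],[-0.03,0,0,0]]]'
python3 -c "
from h import *
o=ctrl.get_obs();st();print(o['qpos'], rot(o['eef_rot'])[:,2])"
```

```text
time_s: 28.9
ee_pos: [0.1155, 0.0785, 0.1579]
eef_rot: [3.105, -0.02, 0.179]
force: [-0.0, 1.0, 0.3]
grip_width: 0.0662
t 28.9 p [0.1155 0.0785 0.1579] yaw 0.179 F [-0.   1.   0.3] M [-0.02 -0.01 -0.05] g 0.0662 q6 0.23
[ 0.40565322 -0.78990043  2.51807284 -0.04048245  1.40231957  0.2338918 ] [ 0.02606056 -0.03223001 -0.99914067]
```

```bash
python3 -m handwheel '[[[-0.03,0.012,0,0],[-0.03,0.012,0,0],[-0.03,0.012,0,0],[-0.03,0.012,0,0]]]'
python3 -c "
from h import *
o=ctrl.get_obs();st();print(o['qpos'], rot(o['eef_rot'])[:,2]);to(.35,.17,.33)"
```

```text
time_s: 29.3
ee_pos: [0.0806, 0.0875, 0.1588]
eef_rot: [3.061, 0.038, 0.176]
force: [0.2, -0.1, -0.7]
grip_width: 0.0659
t 29.3 p [0.0806 0.0875 0.1588] yaw 0.176 F [ 0.2 -0.1 -0.7] M [ 0.02 -0.11 -0.04] g 0.0659 q6 0.46
[ 0.63334844 -0.78989795  2.5176375  -0.05514703  1.48394363  0.46287891] [-0.02376033 -0.08557011 -0.9960488 ]
tool shift [ 0.2729 -0.0195 -0.184 ] turn None
```

```bash
python3 -m handwheel '[[[0.039,-0.003,-0.026,0],[0.039,-0.003,-0.026,0],[0.039,-0.003,-0.026,0],[0.039,-0.003,-0.026,0],[0.039,-0.003,-0.026,0],[0.039,-0.003,-0.026,0],[0.039,-0.003,-0.026,0]]]'
python3 -c "
from h import *
o=ctrl.get_obs();st();print(o['qpos'], rot(o['eef_rot'])[:,2]);to(.525,.387,.30)"
```

```text
time_s: 30.0
ee_pos: [0.3555, 0.1771, 0.3398]
eef_rot: [3.065, 0.027, 0.188]
force: [0.1, -0.0, 0.8]
grip_width: 0.066
t 30.0 p [0.3555 0.1771 0.3398] yaw 0.188 F [ 0.1 -0.   0.8] M [ 0.04 -0.09  0.  ] g 0.066 q6 0.22
[ 0.41339555 -0.09132271  1.68933333 -0.06856443  1.5867618   0.2249073 ] [-0.01195287 -0.08004668 -0.99671945]
tool shift [ 0.2067 -0.1767  0.0208] turn None
```

```bash
python3 -m handwheel '[[[0.034,-0.029,0.002,0],[0.034,-0.029,0.002,0],[0.034,-0.029,0.002,0],[0.034,-0.029,0.002,0],[0.034,-0.029,0.002,0],[0.034,-0.029,0.002,0]]]'
python3 -m handwheel '[[[0,0,0,-0.15],[0,0,0,-0.15],[0,0,0,-0.15],[0,0,0,-0.15],[0,0,0,-0.15],[0,0,0,-0.15],[0,0,0,-0.15],[0,0,0,-0.15]]]'
python3 -c "
from h import *
o=ctrl.get_obs();st();print(o['qpos'][:1], rot(o['eef_rot'])[:,2]);to(.525,.387,.224);_,m=snap('wrist','w6.png');print(proj(m,[.525,.387,.23]))"
```

```text
time_s: 30.6
ee_pos: [0.5332, 0.3905, 0.32]
eef_rot: [3.069, 0.012, 0.182]
force: [-0.2, -0.3, 0.9]
grip_width: 0.0662
time_s: 31.4
ee_pos: [0.5365, 0.3944, 0.3188]
eef_rot: [3.13, 0.075, 1.388]
force: [0.3, 0.6, 1.1]
grip_width: 0.0661
t 31.4 p [0.5365 0.3944 0.3188] yaw 1.388 F [0.3 0.6 1.1] M [ 0.05 -0.1   0.05] g 0.0661 q6 -0.79
[0.6020591] [-0.00264697 -0.07586207 -0.99711481]
tool shift [-0.0023 -0.011   0.0951] turn None
(np.float64(275.9561671868143), np.float64(197.6541935386808))
```

View pics/w6.png

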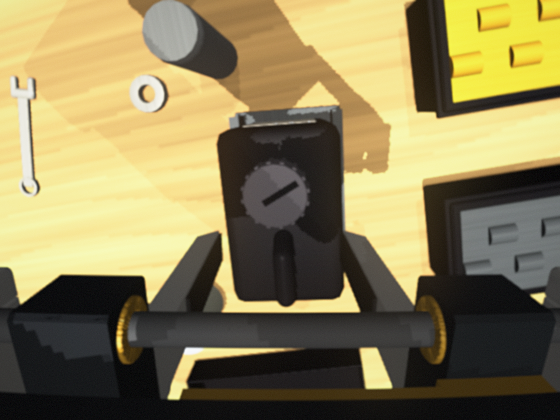

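Cap at (276,194), about 2 mm from the prediction. The jaws straddle it clear of the handle, so I'll descend.

```bash
python3 -m handwheel '[[[-0.002,-0.012,0.025,0],[0,0,0.025,0]]]'
python3 -c "
from h import *
st();to(.523,.387,.223)"
```

```text
time_s: 31.65
ee_pos: [0.525, 0.3912, 0.2728]
eef_rot: [3.125, 0.07, 1.393]
force: [0.4, 0.3, -0.5]
grip_width: 0.0663
t 31.65 p [0.525  0.3912 0.2728] yaw 1.393 F [ 0.4  0.3 -0.5] M [ 0.09 -0.18 -0.03] g 0.0663 q6 -0.78
tool shift [-0.001  -0.002   0.0499] turn None
```

```bash
python3 -m handwheel '[[[-0.001,-0.002,0.03,0],[0,0,0.02,0]]]'
python3 -m handwheel '[[[0,0,0,0],[0,0,0,0],[0,0,0,0]]]' 0.03 35
python3 -c "
from h import *
st();to(.523,.387,.223)"
```

```text
time_s: 31.85
ee_pos: [0.5229, 0.3869, 0.2227]
eef_rot: [3.123, 0.068, 1.386]
force: [-0.4, 0.6, 0.5]
grip_width: 0.0662
time_s: 32.15
ee_pos: [0.5226, 0.3859, 0.2226]
eef_rot: [3.126, 0.071, 1.379]
force: [-0.8, -4.6, -12.3]
grip_width: 0.05
t 32.15 p [0.5226 0.3859 0.2226] yaw 1.379 F [ -0.8  -4.6 -12.3] M [-0.36 -0.04  0.06] g 0.05 q6 -0.77
tool shift [ 0.0011  0.0002 -0.0005] turn None
```

```bash
python3 -m handwheel '[[[0,0,0,0.14],[0,0,0,0.14],[0,0,0,0.14],[0,0,0,0.14],[0,0,0,0.14],[0,0,0,0.14]]]'
python3 -c "
from h import *
st()"
python3 -m handwheel '[[[0,0,0,0.14],[0,0,0,0.14],[0,0,0,0.14],[0,0,0,0.14],[0,0,0,0.14]]]'
python3 -c "
from h import *
o=ctrl.get_obs();st();print(rot(o['eef_rot'])[:,2])"
```

```text
time_s: 32.75
ee_pos: [0.5231, 0.3865, 0.2229]
eef_rot: [3.078, 0.036, 0.502]
force: [3.7, 0.7, -9.2]
grip_width: 0.0497
t 32.75 p [0.5231 0.3865 0.2229] yaw 0.502 F [ 3.7  0.7 -9.2] M [ 0.58 -0.68  0.11] g 0.0497 q6 0.11
time_s: 33.25
ee_pos: [0.5238, 0.3867, 0.2234]
eef_rot: [3.069, -0.014, -0.232]
force: [1.0, -0.5, -10.3]
grip_width: 0.0495
t 33.25 p [0.5238 0.3867 0.2234] yaw -0.232 F [  1.   -0.5 -10.3] M [ 0.41 -0.03  0.28] g 0.0495 q6 0.84
[-0.00289286 -0.07413982 -0.99724366]
```

```bash
python3 -m handwheel '[[[0,0,0,0.12],[0,0,0,0.12],[0,0,0,0.12]]]'
python3 -c "
from h import *
st()"
python3 -m handwheel '[[[0,0,0,0.12],[0,0,0,0.12],[0,0,0,0.12]]]'
python3 -c "
from h import *
st()"
python3 -m handwheel '[[[0,0,0,0.12],[0,0,0,0.12],[0,0,0,0.12]]]'
python3 -c "
from h import *
st()"
```

```text
time_s: 33.55
ee_pos: [0.524, 0.3868, 0.2234]
eef_rot: [3.077, -0.038, -0.611]
force: [3.6, -0.6, -9.8]
grip_width: 0.0496
t 33.55 p [0.524  0.3868 0.2234] yaw -0.611 F [ 3.6 -0.6 -9.8] M [0.69 0.18 0.35] g 0.0496 q6 1.22
time_s: 33.85
ee_pos: [0.5242, 0.3867, 0.2237]
eef_rot: [3.094, -0.058, -0.99]
force: [1.7, -2.2, -10.3]
grip_width: 0.0493
t 33.85 p [0.5242 0.3867 0.2237] yaw -0.99 F [  1.7  -2.2 -10.3] M [0.9  0.21 0.3 ] g 0.0493 q6 1.6
time_s: 34.15
ee_pos: [0.5244, 0.3863, 0.2241]
eef_rot: [3.115, -0.071, -1.369]
force: [0.5, -2.3, -8.5]
grip_width: 0.0497
t 34.15 p [0.5244 0.3863 0.2241] yaw -1.369 F [ 0.5 -2.3 -8.5] M [0.76 0.22 0.29] g 0.0497 q6 1.98
```

```bash
python3 -m handwheel '[[[0,0,0,0.12],[0,0,0,0.12]]]'
python3 -m handwheel '[[[0,0,0,0],[0,0,0,0],[0,0,0,0]]]' 0.066
python3 -m handwheel '[[[0,0,-0.03,0],[0,0,-0.04,0],[0,0,-0.04,0]]]'
python3 -m handwheel '[[[0,-0.03,0,-0.15],[0,-0.03,0,-0.15]]]'
python3 -c "
from h import *
st();_,m=snap('wrist','w7.png')
a,_=snap('scene','s7.png');snap('top','t7.png')
c=[int(v) for v in proj(m,[.523,.387,.23])];print(c,m['attitude'],np.load('pics/w6.png.npy',allow_pickle=True).item()['attitude'])
w=cv2.imread('pics/w7.png'); x=min(max(c[0],70),489);y=min(max(c[1],80),340)
W=cv2.resize(w[y-80:y+80,x-70:x+70],(280,320)); A=cv2.resize(a[70:230,100:280,::-1],None,fx=2,fy=2,interpolation=2)
cv2.imwrite('pics/c7.png',np.hstack([A,W]))"
```

```text
time_s: 34.35
ee_pos: [0.5245, 0.3861, 0.2245]
eef_rot: [3.132, -0.075, -1.623]
force: [-1.3, -3.0, -8.7]
grip_width: 0.0498
time_s: 34.65
ee_pos: [0.5254, 0.3865, 0.2279]
eef_rot: [3.135, -0.073, -1.625]
force: [-0.1, 0.7, -0.7]
grip_width: 0.0655
time_s: 34.95
ee_pos: [0.5256, 0.3942, 0.3373]
eef_rot: [3.129, -0.077, -1.621]
force: [-0.6, 0.6, 0.9]
grip_width: 0.0664
time_s: 35.15
ee_pos: [0.5849, 0.3974, 0.3476]
eef_rot: [3.12, -0.065, -1.315]
force: [0.8, -0.2, -0.1]
grip_width: 0.0659
t 35.15 p [0.5849 0.3974 0.3476] yaw -1.315 F [ 0.8 -0.2 -0.1] M [0.01 0.06 0.03] g 0.0659 q6 1.87
[267, 267] [-0.27334129 -0.06527605 -1.31523152] [-0.2627618   0.07544964  1.38739482]
```

View pics/c7.png

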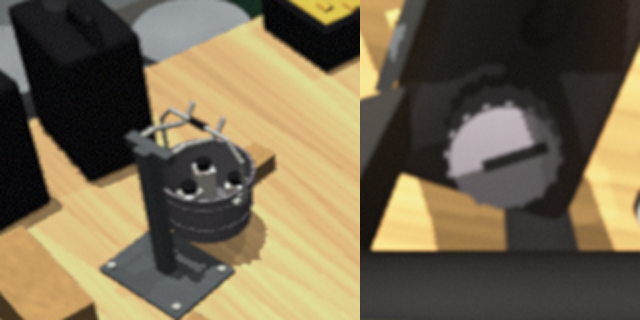

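The cap's slot turned about 3.03 rad, the same as the gripper (3.0), so the pads did not slip. The pail hangs with its sleeve at scene pixel (197,131). I'll do a last numeric check.

```bash
python3 - <<'E'
from h import *
_,m=load('s7.png'); P=onz(m,196.5,131,.227); print(P,proj(m,[.585,-.346,.227]))
a=imaging.camera('scene')[:,:,::-1].astype(int); b,_=load('s7.png'); c,_=load('s6.png')
r=np.s_[90:200,170:235]; print('pail motion diff',np.abs(a[r]-b[r]).mean(),np.abs(c[r]-b[r]).mean())
t,_=load('top0.png');t7,mt=load('t7.png')
print(onz(mt,*(0,0),.2)[:1])
d=(np.abs(t.astype(int)-t7).max(2)>35).astype(np.uint8); d=cv2.morphologyEx(d,cv2.MORPH_OPEN,np.ones((3,3)));n,l,s,c=cv2.connectedComponentsWithStats(d)
print([list(x) for x in s[1:] if x[4]>40])
st()
E
```

```text
[ 0.58697571 -0.35518775  0.227     ] (np.float64(198.8854197528946), np.float64(132.23425502615436))
pail motion diff 0.9194405594405595 199.25925407925408
[1.17217602]
[[np.int32(18), np.int32(125), np.int32(534), np.int32(295), np.int32(46926)], [np.int32(29), np.int32(159), np.int32(27), np.int32(4), np.int32(91)], [np.int32(358), np.int32(172), np.int32(66), np.int32(58), np.int32(1806)], [np.int32(273), np.int32(176), np.int32(53), np.int32(57), np.int32(1133)], [np.int32(267), np.int32(179), np.int32(12), np.int32(21), np.int32(114)], [np.int32(217), np.int32(193), np.int32(12), np.int32(14), np.int32(132)], [np.int32(119), np.int32(209), np.int32(19), np.int32(18), np.int32(251)], [np.int32(113), np.int32(219), np.int32(25), np.int32(21), np.int32(243)], [np.int32(342), np.int32(235), np.int32(14), np.int32(13), np.int32(133)], [np.int32(124), np.int32(241), np.int32(10), np.int32(5), np.int32(44)], [np.int32(369), np.int32(255), np.int32(6), np.int32(10), np.int32(49)], [np.int32(375), np.int32(254), np.int32(9), np.int32(11), np.int32(77)], [np.int32(470), np.int32(361), np.int32(11), np.int32(29), np.int32(234)], [np.int32(251), np.int32(395), np.int32(18), np.int32(15), np.int32(171)], [np.int32(286), np.int32(403), np.int32(12), np.int32(7), np.int32(41)], [np.int32(301), np.int32(403), np.int32(14), np.int32(5), np.int32(48)], [np.int32(290), np.int32(410), np.int32(7), np.int32(10), np.int32(42)]]
t 35.35 p [0.5843 0.3974 0.345 ] yaw -1.324 F [0.  0.1 0.2] M [ 0.03 -0.02 -0.01] g 0.0661 q6 1.88
```

View pics/t7.png

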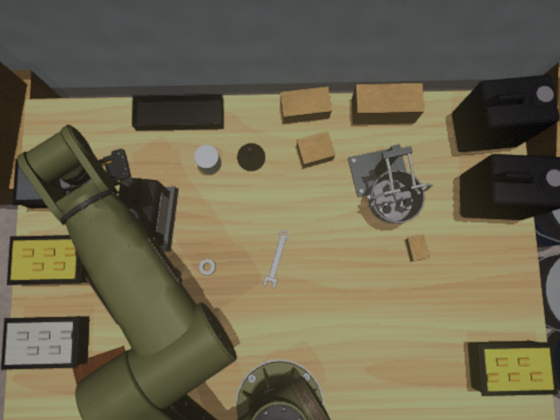

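No bottle is left on the bench. The bystanders in view are in place, and the pail hangs on both prongs at (395,195). The arm touches nothing, so I'm handing in.

```bash
python3 -c "
from h import *
print(ctrl.hand_in())"
```

```text
the job is handed in; nothing more can be done
None
```

The job is handed in at about 35 s of the 210 s allowed; `hand_in` gives no verdict, so the result rests on my own checks. I put the three bottles that were there into the pail, swung the bail upright with the pail still standing, and hung the pail on both prongs. I then turned the cap about 3.0 rad clockwise.

**Last checks**
- **Pail:** it hangs still, with two scene pictures 0.2 s apart practically identical. The bottles are in it, and the sleeve measured about 9 mm from my estimate of the seat (limit 22 mm).
- **Cap:** its slot turned about 3.03 rad, matching the gripper's 3.0 rad, so the pads did not slip. The torque rose from about 0.1 to 0.3 N m, which means the ratchet slipped. Even from the lowest possible start, that gives about 0.9 rad of slip (0.45 needed). I could not read the thread or ratchet directly.
- **Bench:** the last top view shows no bottle left, and every bystander in view is in place. The arm hid the spray can in that view, so I did not confirm it at the end.

**What went wrong on the way**
- My first grasp of the third bottle lifted before the fingers had closed. The bottle stayed standing, and I repeated the grasp.
- The tool slowly tilted during moves. I straightened it twice by easing the arm against its inner reach limit; joints 2 and 3 came right up to their range limits but were not seen past them.
- One of my final number checks (the second pail-motion figure) was meaningless because of a number-format slip, and I did not use it.

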